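# Stop the pottery wheel and set its brake through the guard

## Robot

A 7-joint arm with a two-finger parallel gripper is mounted at the origin on the work surface. World frame = base frame: x ahead of the robot, y to its left, z up, the work surface at z = 0. Lengths are in m, angles in rad, forces in N, time in s.
With the tool pointing down it reaches from about 0.35 to 0.775 m from the base axis. Payload 3.1 kg.
Tool frame: the origin (TCP) lies on the centre line of the jaws, within the pads' length; the fingertips stand 8 mm ahead of it and the grasp point (between the pads) lies 11 mm behind it; z points along the fingers, x is the direction in which the jaws open and shut, and the axes are right-handed (so a half turn about z gives the same grasp; the last joint's range is limited). The gripper opens to 85 mm and grips with 20 to 120 N. Pads are 22 mm wide; open, the fingers measure 114 mm over their backs; the gripper's body (76 mm by 85 mm) begins 54 mm behind the grasp point. The pads swing forward as they close: fully open they stand 13 mm farther back than shut.
Start: joints at [1.137, 0.311, 0.014, 1.512, -0.004, 1.319, -0.027], TCP at [0.21, -0.508, 0.239] pointing down, gripper open.
Joint ranges: [-2.7, 2.7], [-0.3, 1.91], [-1.27, 1.3], [0.12, 2.57], [-1.44, 4.58], [0.2, 2.03], [-3.05, 3.05]. Speed limits (rad/s): [2.79, 2.79, 3.14, 3.14, 3.14, 3.14, 3.14].

## Interface

Orientations are given as a unit quaternion [w, x, y, z].
In Python, from rig import r gives the robot as it stands.
- The arm moves only by the tool send_rows, never from a script. Its argument "steps" is text: rows parted by semicolons, each of 7 numbers parted by spaces: the finger opening in mm, from 0 to 85.4, then the shift along the world's x, y, z in mm, then the turn, a rotation vector about the world's x, y, z in rad. A call has 1 to 10 rows; each row is the pose to reach, as a shift and turn from the pose commanded when the call began; what a row does not reach only later rows make up. A row lasts 1/10 s, in which the tool goes at most 50 mm and 8.59 degrees, less where a joint would pass 70% of its speed; a pose out of reach is approached as far as the arm can. A call with a gripper value outside its range is refused whole. The fingers move at their own pace and stop on an object; "force" is the grip in N (left out, the last holds). Time passes only in rows, so rows that repeat a pose let the fingers close. It gives the time, the measured TCP pose, the force and the opening at its end, in the units of the state.
- r.sense(): the state, without advancing time (a new reading comes with each control period).
- r.read_camera(name): name is "scene" or "top" or "wrist"; returns the picture (420x560x3 uint8, blue, green, red); there is no depth.
- r.camera_info(name): a dict with "camera_matrix" (3x3 intrinsics, pixels), "dist_coeffs" ([k1, k2, p1, p2, k3] as OpenCV has them; the pictures are not rectified), "R" (3x3) and "t" (3): a world point X has camera coordinates R X + t; the wrist camera has in their place "tool_from_camera" (4x4, takes a point from camera to tool coordinates, whose origin is the TCP and whose axes are the tool frame's). Camera axes: x right, y down, z forward; pixel columns grow to the right and rows downward; lengths in m; the calibration is good to about 2 mm. A picture is of the moment at which its call begins: read the wrist's pose just before it. camera_info takes no time and is no camera call.
- r.job_done(): hands the job in, once; it reports no verdict.
The state is a dict: "time": time; "joint_positions": joint angles; "qd": joint speeds; "effort": joint torques, N m; "ee_pos": TCP position; "orientation": TCP orientation; "contact_force": force on the tool from outside, world axes, zero at the start; "torque": the same for the moment, N m; "width": opening from 0.0 (shut) to 1.0 (fully open).
Only numpy, scipy, OpenCV 4.12 (cv2) and the standard library are available. Lean on these libraries where they do the work, as an engineer would, in place of code of your own. Each camera call takes 0.05 s, during which the arm holds its last target.

## Task

Shut the pottery wheel down: first press the large round stop button on the switch box all the way in and let go, then reach down through the guard window over the flat-pad brake lever and press that lever fully down to its stop, without touching the guard frame. Leave the small start button, the ball-ended clutch lever and all the loose pottery and tools as they are.

Things in the scene. Friction and masses are not known exactly. Their poses are not given: they have to be found in the camera images.
- guard: Guarded drive unit, fixed, heading within 0.25 rad: a 55 mm high grey box caged by dark bars under a level bare-steel plate 4 mm thick, top face 130 mm above the table, with two equal windows. All of this is the guard not to be touched. Origin on the table, below midway between the windows; own x away from the robot, y along the pair of windows. Plate: x -85 to +135, y -135 to +135 mm.
- window_left (a point): Centre of the window on the guard's own +y side, at the plate's top face, 130 mm above the table. The opening is 100 mm (guard x) by 90 mm (guard y); 50 mm of plate separates the two windows.
- window_right (a point): Centre of the equal window on the guard's own -y side, at the plate's top face.
- brake_pad (a point): Centre of the top of the flat steel pad (40 mm in guard x, 44 mm wide, 10 mm thick) ending the brake lever. It lies within 3 mm of below the centre of one of the windows (which one varies). Lever fully up: 8 mm below the plate's top face (122 mm above the table); fully down: 32 mm below it (98 mm above the table).
- brake (a joint): Brake lever angle: 0 up, 0.24 rad fully down at its hard stop (24 mm of travel at the pad). Starts between 0 and 0.06. Hinge 100 mm beyond the pad along guard x, under the plate. Friction only, no spring: it stays where it is left. The pad takes about 5 N to move slowly, more if pushed fast.
- clutch_ball (a point): Centre of the steel ball, 28 mm across, at the end of the clutch lever, which lies under the other window: not to be moved. It stands 116 mm above the table.
- switchbox: Grey switch box fixed to the table, 90 mm (x) by 150 mm (y) by 50 mm high, heading within 0.4 rad. Origin under its centre. On its level top: the large stop button at y = +36 mm, the small start button (18 mm across) at y = -45 mm in its own frame.
- stop_top (a point): Centre of the top of the stop button, a grey disc 42 mm across that is pressed straight down.
- stop (a joint): Travel of the stop button: 0 out, 0.006 m fully in, where it takes about 5 N. A spring brings it out again when released.
- start_top (a point): Centre of the top of the small start button, not to be pressed.
- start (a joint): Travel of the start button: 0 out, 0.005 m fully in.
- test_cup: Small fired cup standing on the guard plate behind the windows, 38 mm wide, 36 mm high; a bystander, not to be moved. Origin at the centre of its underside.
- beaker: Fired beaker, 64 mm wide, 70 mm high, standing in front of the guard; a bystander, not to be moved. Origin at the centre of its underside.
- bud_vase: Narrow clay vase, 56 mm wide, 80 mm high, behind the switch box; a bystander, not to be moved. Origin at the centre of its underside.
- rib: Flat wooden rib, 45 x 90 x 8 mm, in front of the switch box; a bystander, not to be moved. Origin at the centre of its underside.
- dish: Clay bowl, 110 mm wide, 40 mm high, at the far edge; a bystander, not to be moved. Origin at the centre of its underside.
- slip_jar: White jar, 60 mm wide, 80 mm high, left of the guard; a bystander, not to be moved. Origin at the centre of its underside.

How it is judged:
By the outcome, as a careful person would: the job done as asked, in the order asked, and still so for the second after the job is handed in, with the robot touching nothing.
It also fails if it takes over 42 s, if anything falls off the work surface, if the arm or the gripper's body presses on something with over 40 N, if the wrist force passes 120 N, or if a joint passes its speed limit or range.

## Working session

There is one attempt and no reset: what is moved stays moved. The work goes in short steps, Python scripts to look and compute and a tool call to move; the robot and the scene stay as the last step left them, time stands still between calls to the robot, and variables do not carry over. Pictures are saved under pics/ and viewed, and the job is handed in when it is done.

Besides the shell and the picture viewer there is one more tool, called after "Emit:" as name(argument=value, ...), one argument or row to a line, values as JSON. send_rows: Moves the arm, as the interface text tells. Its arguments: {"type":"object","properties":{"steps":{"type":"string"},"force":{"type":"number"}},"required":["steps"]}

```bash
mkdir -p pics; ls; python3 - <<'E'
from rig import r
import cv2,json
s=r.sense();print(s)
for n in("scene","top","wrist"):
    cv2.imwrite(f"pics/{n}0.png",r.read_camera(n))
    print(n,r.camera_info(n))
E
```

```text
pics
{'time': 0.0, 'joint_positions': array([ 1.13730443,  0.31173879,  0.01395523,  1.51306765, -0.00437835,
        1.31919587, -0.02719675]), 'qd': array([ 7.66644607e-04,  2.33313687e-04, -1.07152219e-05, -1.59023851e-03,
        9.63899685e-04, -5.79490895e-05,  8.06589770e-04]), 'effort': array([-1.82729514e-04, -3.79916775e+01,  1.45905674e-01, -2.30588472e+01,
        1.21335653e-02,  1.37631060e-02,  4.66822740e-06]), 'ee_pos': array([ 0.20976416, -0.50765426,  0.23820949]), 'orientation': array([-6.16194453e-04,  8.31250404e-01, -5.55896889e-01, -1.01758941e-03]), 'contact_force': array([ 0.35281357, -0.57853685,  0.78308739]), 'torque': array([ 0.0374579 , -0.02961672,  0.00252395]), 'width': 1.0014528762592931}
scene {'camera_matrix': array([[478.81773431,   0.        , 278.05983118],
       [  0.        , 478.81773431, 204.42111447],
       [  0.        ,   0.        ,   1.        ]]), 'dist_coeffs': array([-0.13487233,  0.        ,  0.        ,  0.        ,  0.        ]), 'R': array([[-0.38155373,  0.92434199,  0.00293747],
       [ 0.67885257,  0.28237359, -0.67780849]
[... 501 characters left out ...]
72 , -0.99694792]]), 't': array([0.03831761, 0.58314934, 1.64710472])}
wrist {'camera_matrix': array([[319.90905221,   0.        , 282.87598185],
       [  0.        , 319.90905221, 208.00681006],
       [  0.        ,   0.        ,   1.        ]]), 'dist_coeffs': array([-0.05248673,  0.        ,  0.        ,  0.        ,  0.        ]), 'tool_from_camera': array([[ 9.99999912e-01,  4.03095728e-04, -1.13926142e-04,
         2.00889084e-03],
       [-3.54020978e-04,  9.58669296e-01,  2.84522503e-01,
        -7.21112909e-02],
       [ 2.23907300e-04, -2.84522438e-01,  9.58669355e-01,
        -1.33558355e-01],
       [ 0.00000000e+00,  0.00000000e+00,  0.00000000e+00,
         1.00000000e+00]])}
```

View pics/top0.png

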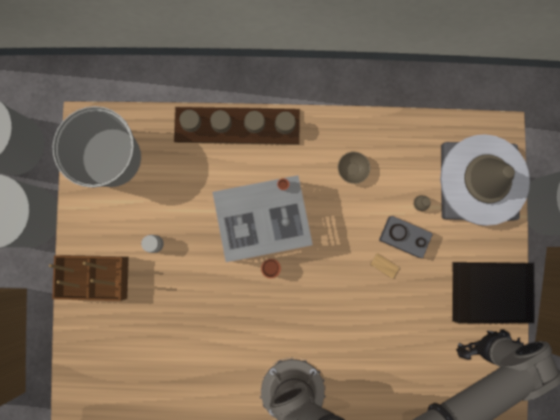

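View pics/scene0.png

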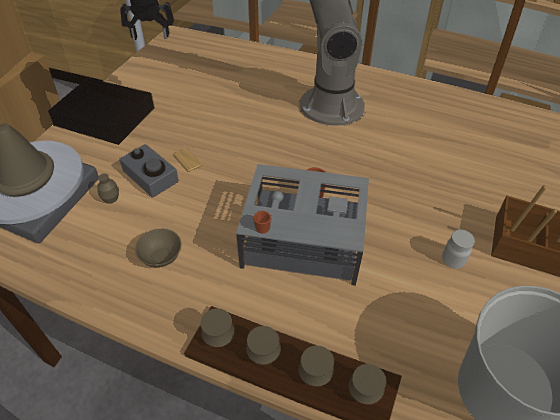

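View pics/wrist0.png

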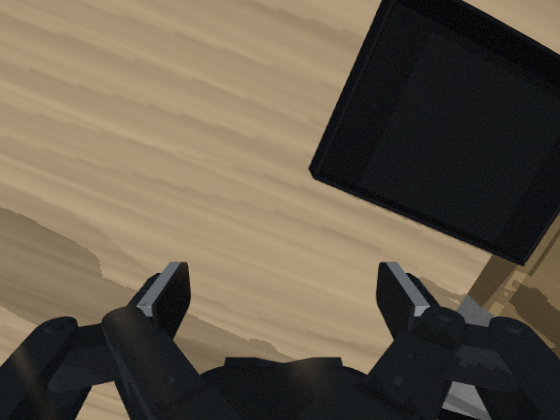

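The top view shows the switch box at about (406,237), with the stop button at (398,232) and the start button at (421,242). The guard is at about (263,220). The flat pad is in its left (+y) window near (241,230), and the ball lever is in the right window near (286,222). I'll enlarge these for measuring.

```bash
python3 - <<'E'
import cv2
t=cv2.imread("pics/top0.png");s=cv2.imread("pics/scene0.png")
cv2.imwrite("pics/tg.png",cv2.resize(t[170:280,205:325],None,fx=6,fy=5.4545,interpolation=cv2.INTER_CUBIC)[:600])
cv2.imwrite("pics/tg.png",cv2.resize(t[172:272,205:325],None,fx=6,fy=6,interpolation=cv2.INTER_CUBIC))
cv2.imwrite("pics/tb.png",cv2.resize(t[205:285,360:440],None,fx=7,fy=7,interpolation=cv2.INTER_CUBIC))
cv2.imwrite("pics/sg.png",cv2.resize(s[155:285,225:385],None,fx=4.5,fy=4.5,interpolation=cv2.INTER_CUBIC))
E
```

```text
(no output)
```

View pics/tg.png

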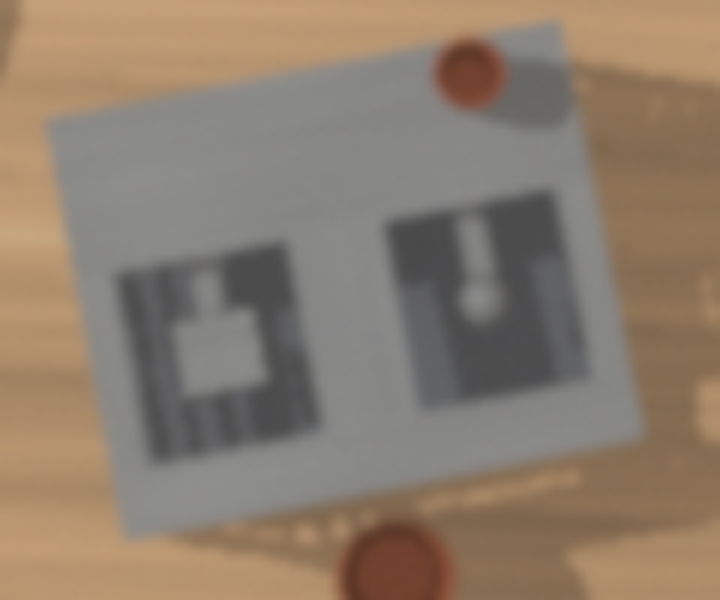

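View pics/tb.png

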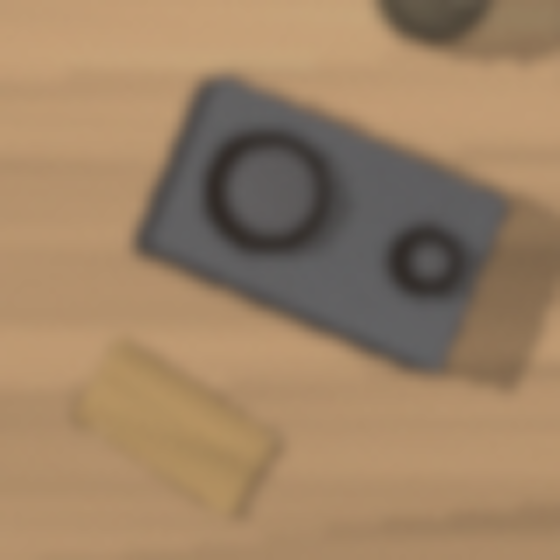

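View pics/sg.png

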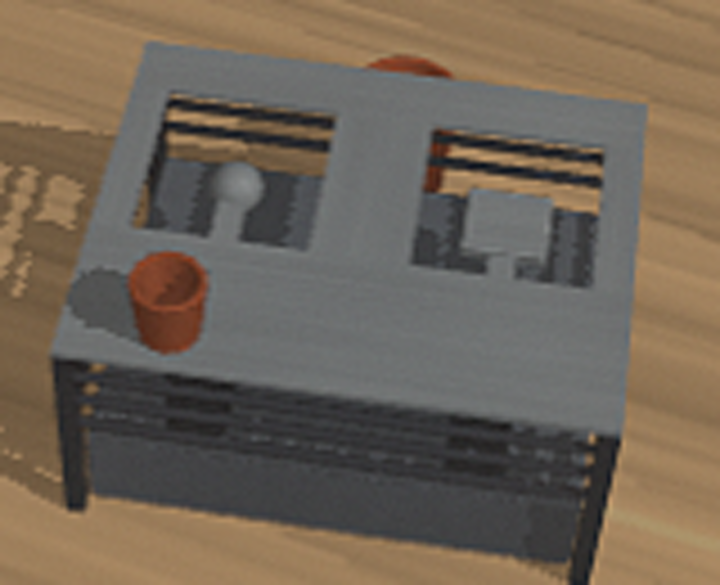

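```bash
cat > h.py <<'E'
import numpy as np,cv2
from rig import r
def proj(n,X):
    c=r.camera_info(n);return cv2.projectPoints(np.float64(X).reshape(-1,1,3),cv2.Rodrigues(c["R"])[0],c["t"],c["camera_matrix"],c["dist_coeffs"])[0].reshape(-1,2)
def ray(n,uv):
    c=r.camera_info(n);p=cv2.undistortPoints(np.float64(uv).reshape(-1,1,2),c["camera_matrix"],c["dist_coeffs"]).reshape(-1,2)
    d=np.c_[p,np.ones(len(p))]@c["R"];return -c["R"].T@c["t"],d
def atz(n,uv,z):
    o,d=ray(n,uv);return o+d*((z-o[2])/d[:,2])[:,None]
def crop(p,f,o): return (np.float64(p)+.5)/f-.5+np.float64(o)
E
python3 - <<'E'
from h import *
from scipy.optimize import least_squares
G=np.array([(135,135),(135,-135),(-85,-135),(-85,135),(50,115),(50,25),(-50,25),(-50,115),(50,-25),(50,-115),(-50,-115),(-50,-25)])/1e3
T=crop([(47,122),(560,22),(645,437),(127,537),(115,272),(287,241),(320,430),(150,464),(385,221),(556,190),(588,379),(420,409)],6,(205,172))
S=crop([(622,432),(53,356),(147,43),(648,107),(591,290),(410,264),(433,128),(606,151),(308,250),(132,228),(168,93),(336,115)],4.5,(225,155))
def W(p):
    c,s=np.cos(p[2]),np.sin(p[2]);return np.c_[G@np.array([[c,s],[-s,c]])+p[:2],np.full(12,.13)]
for sel in("t","s","ts"):
    def f(p):
        o=[]
        if "t" in sel:o.append((proj("top",W(p))-T).ravel())
        if "s" in sel:o.append((proj("scene",W(p))-S).ravel())
        return np.concatenate(o)
    q=least_squares(f,[.5,.05,.2],loss='soft_l1');print(sel,q.x,np.abs(f(q.x)).max(),np.sqrt(np.mean(f(q.x)**2)))
p=q.x;c,s=np.cos(p[2]),np.sin(p[2]);print("winL",p[:2]+[-s*.07,c*.07])
# pad
PT=crop([[221,352]],6,(205,172));print("pad top",[atz("top",PT,z)[0] for z in(.122,.116)])
PS=crop([[509,223]],4.5,(225,155));print("pad scene",[atz("scene",PS,z)[0] for z in(.122,.116)])
st=crop([[268,193],[430,262]],7,(360,205))
for z in(.05,.06,.07):print(z,atz("top",st,z))
im=cv2.imread("pics/scene0.png")
cv2.imwrite("pics/sb.png",cv2.resize(im[135:205,110:210],None,fx=7,fy=7,interpolation=cv2.INTER_CUBIC))
E
```

```text
t [0.53107234 0.09976976 0.20788755] 0.8775218440142112 0.4033206396567633
s [0.53407204 0.10274383 0.21512626] 0.8699740038211132 0.46269533210203867
ts [0.53235445 0.10153746 0.21165786] 1.3671222318239415 0.6741429832658102
winL [0.51764878 0.16997534]
pad top [array([0.51682626, 0.16741182, 0.122     ]), array([0.51706035, 0.16775109, 0.116     ])]
pad scene [array([0.52370489, 0.17254753, 0.122     ]), array([0.51818803, 0.17139282, 0.116     ])]
0.05 [[ 0.52183145 -0.33549871  0.05      ]
 [ 0.4908931  -0.4120375   0.05      ]]
0.06 [[ 0.52142788 -0.33296405  0.06      ]
 [ 0.49067872 -0.40903481  0.06      ]]
0.07 [[ 0.52102431 -0.33042939  0.07      ]
 [ 0.49046433 -0.40603213  0.07      ]]
```

View pics/sb.png

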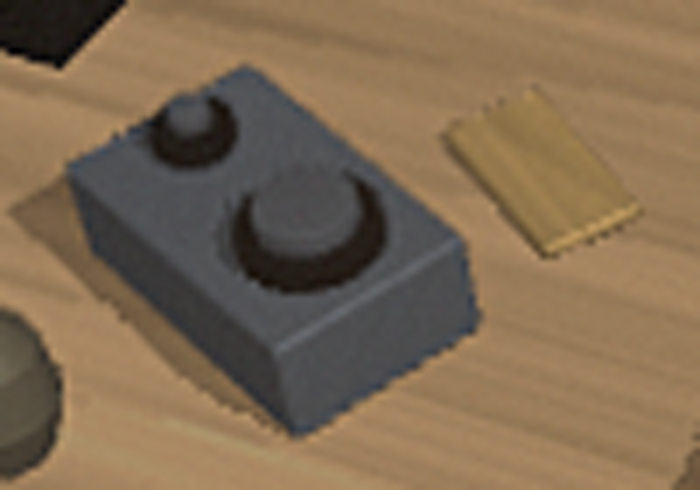

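```bash
python3 - <<'E'
from h import *
def tri(a,b):
    o1,d1=ray("top",[a]);o2,d2=ray("scene",[b]);d1=d1[0];d2=d2[0]
    l=np.linalg.lstsq(np.c_[d1,-d2],o2-o1,rcond=None)[0]
    p,q=o1+l[0]*d1,o2+l[1]*d2;return (p+q)/2,np.linalg.norm(p-q)
k=lambda p:crop(p,7,(360,205))
m=lambda p:crop(p,7,(110,135))
print("stop",tri(k((268,193)),m((306,208))))
print("start",tri(k((431,262)),m((188,114))))
print("pad",tri(crop((221,352),6,(205,172)),crop((509,223),4.5,(225,155))))
E
```

```text
stop (array([ 0.52130365, -0.33175896,  0.06544094]), np.float64(0.00038580490602744486))
start (array([ 0.49040192, -0.40827191,  0.06278582]), np.float64(0.000879735023069916))
pad (array([0.51673814, 0.16943885, 0.11390822]), np.float64(0.003237930273721886))
```

Emit:
send_rows(
  steps="0 35 20 0 0 0 0.07; 0 70 40 0 0 0 0.14; 0 105 60 0 0 0 0.21; 0 140 80 0 0 0 0.28; 0 175 100 0 0 0 0.35; 0 210 120 0 0 0 0.42; 0 245 140 0 0 0 0.49; 0 280 160 -20 0 0 0.56; 0 311 176 -40 0 0 0.6; 0 311 176 -40 0 0 0.6",
  force=60,
)

```text
time: 1.15
ee_pos: [0.5245, -0.3247, 0.195]
orientation: [-0.004, 0.96, -0.28, -0.002]
contact_force: [0.6, 0.4, -0.0]
width: -0.002
```

```bash
cat >> h.py <<'E'
from scipy.spatial.transform import Rotation as Ro
def wcam(s):
    c=r.camera_info("wrist");w=s["orientation"];T=np.eye(4);T[:3,:3]=Ro.from_quat([w[1],w[2],w[3],w[0]]).as_matrix();T[:3,3]=s["ee_pos"]
    return T@c["tool_from_camera"],c
def wproj(s,X):
    M,c=wcam(s);I=np.linalg.inv(M);return cv2.projectPoints(np.float64(X).reshape(-1,1,3),cv2.Rodrigues(I[:3,:3])[0],I[:3,3],c["camera_matrix"],c["dist_coeffs"])[0].reshape(-1,2)
def watz(s,uv,z):
    M,c=wcam(s);p=cv2.undistortPoints(np.float64(uv).reshape(-1,1,2),c["camera_matrix"],c["dist_coeffs"]).reshape(-1,2)
    d=np.c_[p,np.ones(len(p))]@M[:3,:3].T;return M[:3,3]+d*((z-M[2,3])/d[:,2])[:,None]
E
python3 - <<'E'
from h import *
s=r.sense();print(s["time"],s["ee_pos"],s["orientation"],s["contact_force"],s["width"])
cv2.imwrite("pics/w1.png",r.read_camera("wrist"));print(wproj(s,[.5213,-.3318,.0654]),wproj(s,s["ee_pos"]))
E
```

```text
1.15 [ 0.52453692 -0.32474661  0.19495958] [-0.0038711   0.9599199  -0.28023729 -0.00242073] [ 0.64238548  0.36930492 -0.0144029 ] -0.0020784642565935046
[[283.42559693 209.62363495]] [[279.66806392 272.81227786]]
```

View pics/w1.png

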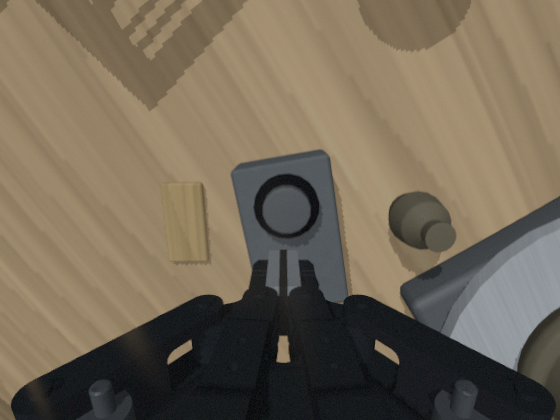

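```bash
python3 - <<'E'
from h import *
s=r.sense();print(s["time"],s["ee_pos"],s["orientation"],s["qd"].round(3))
im=r.read_camera("wrist");cv2.imwrite("pics/w2.png",im);print(wproj(s,[.5213,-.3318,.0654]))
c=cv2.HoughCircles(cv2.cvtColor(im,6)[130:270,200:370],cv2.HOUGH_GRADIENT,1,100,param1=80,param2=15,minRadius=18,maxRadius=40);print(c)
u=c[0,0,:2]+[200,130];print(u,watz(s,[u],.065),r.sense()["ee_pos"])
E
```

```text
1.2 [ 0.52237127 -0.32825471  0.19645495] [-0.00184847  0.95928376 -0.2824293  -0.00222295] [ 0.047 -0.044  0.059 -0.017  0.031  0.015  0.002]
[[283.15255427 203.9792844 ]]
[[[85.5 69.5 32.4]]]
[285.5 199.5] [[ 0.52509022 -0.32962744  0.065     ]] [ 0.52105573 -0.33112643  0.19781251]
```

View pics/w2.png

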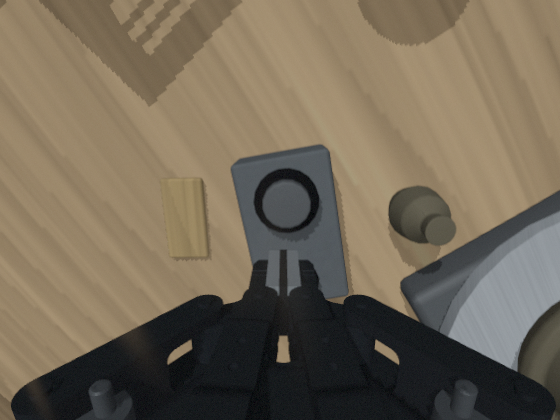

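The stop disc is at (287,203), which agrees with the prediction of (283,204) to about 2 mm. I'll descend over it.

Emit:
send_rows(
  steps="0 1 0 -35 0 0 0; 0 1 0 -70 0 0 0; 0 1 0 -95 0 0 0; 0 1 0 -108 0 0 0; 0 1 0 -112 0 0 0; 0 1 0 -116 0 0 0; 0 1 0 -116 0 0 0",
)

```text
time: 1.95
ee_pos: [0.5226, -0.3331, 0.0845]
orientation: [0.0, 0.958, -0.286, 0.001]
contact_force: [-0.6, 1.5, 0.4]
width: 0.0
```

Emit:
send_rows(
  steps="0 0 0 -2 0 0 0; 0 0 0 -4 0 0 0; 0 0 0 -6 0 0 0; 0 0 0 -8 0 0 0; 0 0 0 -8 0 0 0; 0 0 0 -8 0 0 0",
)

```text
time: 2.55
ee_pos: [0.5228, -0.3327, 0.076]
orientation: [0.0, 0.958, -0.285, 0.001]
contact_force: [1.4, -0.3, 3.6]
width: -0.004
```

Emit:
send_rows(
  steps="0 0 0 -2 0 0 0; 0 0 0 -2 0 0 0; 0 0 0 -4 0 0 0; 0 0 0 -4 0 0 0; 0 0 0 -4 0 0 0",
)

```text
time: 3.05
ee_pos: [0.5228, -0.3328, 0.074]
orientation: [0.0, 0.958, -0.285, 0.001]
contact_force: [-2.7, 1.3, 14.4]
width: -0.002
```

Emit:
send_rows(
  steps="0 0 0 -2 0 0 0; 0 0 0 -4 0 0 0; 0 0 0 -4 0 0 0; 0 0 0 -4 0 0 0",
)

```text
time: 3.45
ee_pos: [0.523, -0.3328, 0.0737]
orientation: [0.001, 0.958, -0.285, 0.002]
contact_force: [-7.1, 4.0, 29.9]
width: -0.0
```

```bash
python3 - <<'E'
from h import *
for n in("wrist","scene"):
    im=r.read_camera(n);cv2.imwrite(f"pics/{n}3.png",im if n=="wrist" else cv2.resize(im[115:215,90:220],None,fx=5,fy=5,interpolation=2))
E
```

```text
(no output)
```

View pics/wrist3.png

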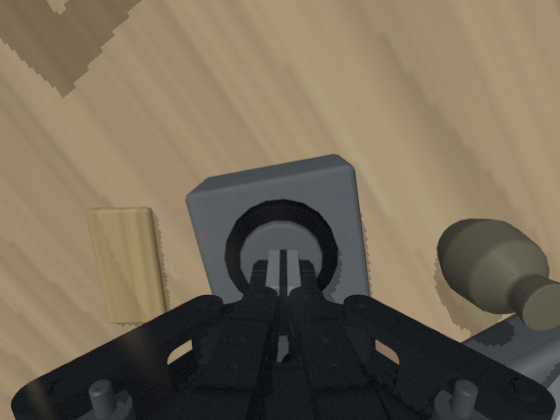

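View pics/scene3.png

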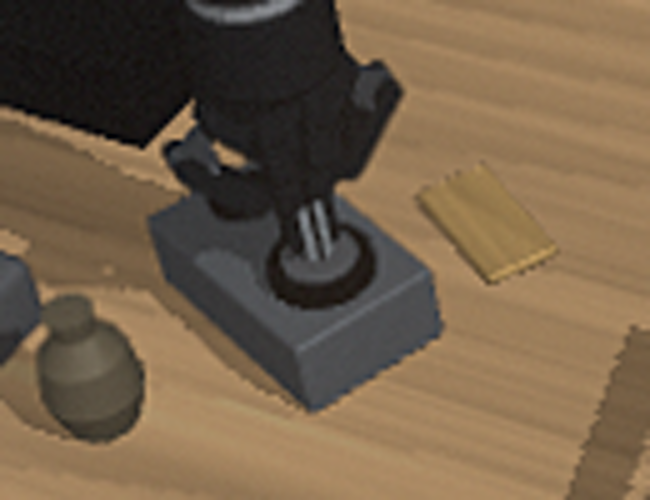

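The fingertips are on the stop disc, and the force climbed to 30 N with almost no further travel, so the button is fully in. I'll release and rise.

Emit:
send_rows(
  steps="0 0 0 5 0 0 0; 0 0 0 12 0 0 0; 0 0 0 30 0 0 0; 0 0 0 70 0 0 0; 0 0 0 115 0 0 0; 0 0 0 160 0 0 0; 0 0 0 165 0 0 0; 0 0 0 165 0 0 0",
)

```text
time: 4.35
ee_pos: [0.5224, -0.3324, 0.2331]
orientation: [0.0, 0.958, -0.285, 0.001]
contact_force: [-0.1, 0.7, -0.0]
width: -0.001
```

```bash
python3 - <<'E'
from h import *
s=r.sense();print(s["time"],s["ee_pos"],s["contact_force"])
im=r.read_camera("scene");cv2.imwrite("pics/s4.png",cv2.resize(im[135:205,110:210],None,fx=7,fy=7,interpolation=2))
E
```

```text
4.35 [ 0.5223538  -0.33244822  0.23309359] [-0.12160763  0.6614099  -0.03011231]
```

View pics/s4.png

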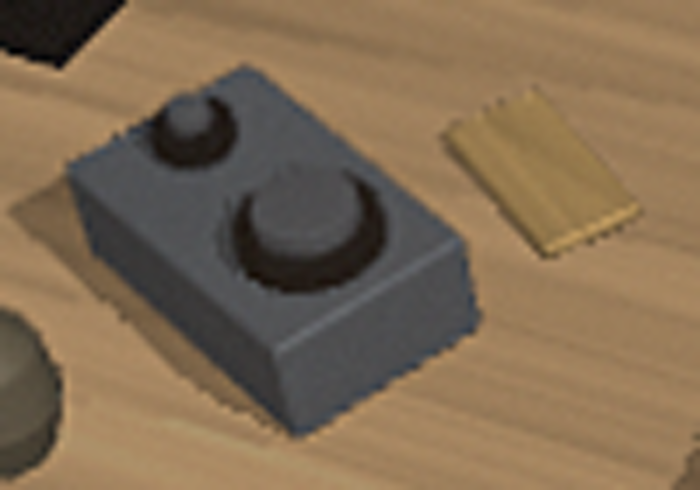

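The button has sprung back out and the neighbouring objects look unmoved. Next I'll move over the left window.

Emit:
send_rows(
  steps="0 0 35 10 0 0 0.06; 0 0 80 20 0 0 0.13; 0 0 125 20 0 0 0.2; 0 0 170 20 0 0 0.27; 0 0 215 20 0 0 0.34; 0 0 260 20 0 0 0.41; 0 0 305 20 0 0 0.48; 0 0 350 20 0 0 0.55; 0 0 395 20 0 0 0.62; 0 0 440 20 0 0 0.69",
)

```text
time: 5.4
ee_pos: [0.52, 0.1087, 0.2492]
orientation: [0.0, 0.998, 0.057, -0.003]
contact_force: [-0.4, 0.8, -0.1]
width: -0.003
```

Emit:
send_rows(
  steps="0 -3 40 0 0 0 0.06; 0 -5 61 0 0 0 0.1; 0 -5 61 0 0 0 0.1; 0 -5 61 0 0 0 0.1; 0 -5 61 0 0 0 0.1; 0 -5 61 0 0 0 0.1",
)

```text
time: 6.0
ee_pos: [0.5173, 0.1664, 0.2515]
orientation: [0.001, 0.995, 0.103, -0.001]
contact_force: [-0.2, -0.2, 0.5]
width: 0.002
```

```bash
python3 - <<'E'
from h import *
s=r.sense();print(s["time"],s["ee_pos"],s["orientation"],s["qd"].round(3))
cv2.imwrite("pics/w5.png",r.read_camera("wrist"))
p=[.53235,.10154,.21166];c,sn=np.cos(p[2]),np.sin(p[2])
w=lambda x,y,z:(p[0]+c*x-sn*y,p[1]+sn*x+c*y,z)
print(wproj(s,[w(.05,.115,.13),w(.05,.025,.13),w(-.05,.025,.13),w(-.05,.115,.13),w(0,.07,.117)]).round(1))
E
```

```text
6.0 [0.51734842 0.16636675 0.25154553] [ 6.63286519e-04  9.94631142e-01  1.03479569e-01 -6.56153638e-04] [-0.001 -0.004 -0.008 -0.006 -0.005 -0.002 -0.   ]
[[347.6 142.1]
 [342.1 247.8]
 [226.6 248.1]
 [220.5 142.6]
 [284.2 193.8]]
```

View pics/w5.png

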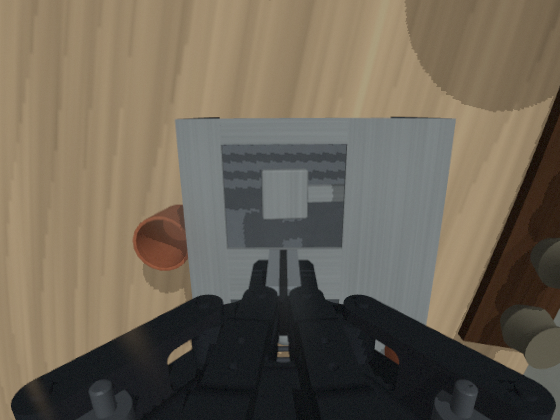

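Window corners at (222,144), (347,144), (343,248) and (227,248) match the fit to within 2 px, and the pad is centred at (285,194). I'll shift 3 mm in y and descend slowly.

Emit:
send_rows(
  steps="0 0 3 -25 0 0 0; 0 0 3 -50 0 0 0; 0 0 3 -75 0 0 0; 0 0 3 -85 0 0 0; 0 0 3 -90 0 0 0; 0 0 3 -90 0 0 0; 0 0 3 -90 0 0 0",
)

```text
time: 6.75
ee_pos: [0.518, 0.1719, 0.1635]
orientation: [-0.0, 0.994, 0.105, 0.001]
contact_force: [-0.3, -0.5, 0.8]
width: -0.003
```

```bash
python3 - <<'E'
from h import *
s=r.sense();print(s["time"],s["ee_pos"],s["orientation"],s["contact_force"])
cv2.imwrite("pics/w6.png",r.read_camera("wrist"))
E
```

```text
6.75 [0.51795512 0.17194475 0.16354038] [-2.55127833e-04  9.94453792e-01  1.05167555e-01  1.17280564e-03] [-0.26454967 -0.49054644  0.80394714]
```

View pics/w6.png

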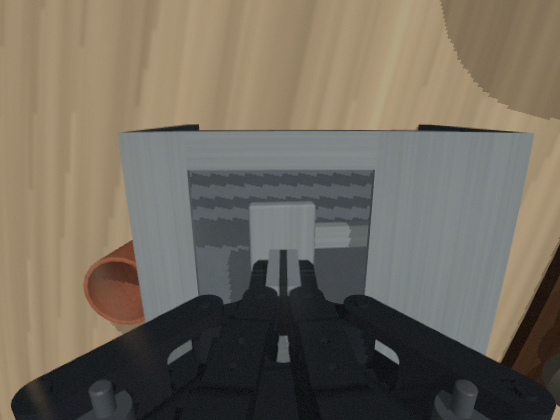

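Emit:
send_rows(
  steps="0 0 -2 -6 0 0 0; 0 0 -2 -12 0 0 0; 0 0 -2 -18 0 0 0; 0 0 -2 -22 0 0 0; 0 0 -2 -25 0 0 0; 0 0 -2 -28 0 0 0; 0 0 -2 -30 0 0 0; 0 0 -2 -32 0 0 0; 0 0 -2 -32 0 0 0",
)

```text
time: 7.7
ee_pos: [0.5169, 0.1696, 0.13]
orientation: [0.0, 0.994, 0.105, -0.0]
contact_force: [-0.4, -0.2, 0.3]
width: 0.003
```

Emit:
send_rows(
  steps="0 0 0 -1 0 0 0; 0 0 0 -2 0 0 0; 0 0 0 -3 0 0 0; 0 0 0 -4 0 0 0; 0 0 0 -5 0 0 0; 0 0 0 -6 0 0 0; 0 0 0 -7 0 0 0; 0 0 0 -8 0 0 0; 0 0 0 -8 0 0 0; 0 0 0 -8 0 0 0",
)

```text
time: 8.7
ee_pos: [0.5167, 0.1696, 0.1221]
orientation: [0.0, 0.994, 0.105, -0.0]
contact_force: [-2.6, -1.5, 4.3]
width: 0.001
```

Contact was made at about TCP z 0.122, with about 4 N. I'll keep pressing.

Emit:
send_rows(
  steps="0 0 0 -1 0 0 0; 0 0 0 -2 0 0 0; 0 0 0 -3 0 0 0; 0 0 0 -4 0 0 0; 0 0 0 -5 0 0 0; 0 0 0 -6 0 0 0; 0 0 0 -7 0 0 0; 0 0 0 -8 0 0 0; 0 0 0 -8 0 0 0; 0 0 0 -8 0 0 0",
)

```text
time: 9.7
ee_pos: [0.5179, 0.1699, 0.1141]
orientation: [-0.0, 0.994, 0.105, 0.001]
contact_force: [0.0, -0.4, 0.6]
width: 0.002
```

Emit:
send_rows(
  steps="0 0 0 -1 0 0 0; 0 0 0 -2 0 0 0; 0 0 0 -3 0 0 0; 0 0 0 -4 0 0 0; 0 0 0 -4 0 0 0; 0 0 0 -4 0 0 0",
)

```text
time: 10.3
ee_pos: [0.5178, 0.1699, 0.1105]
orientation: [-0.0, 0.994, 0.105, 0.001]
contact_force: [-0.1, -0.3, 3.8]
width: 0.001
```

Emit:
send_rows(
  steps="0 0 0 -1 0 0 0; 0 0 0 -2 0 0 0; 0 0 0 -3 0 0 0; 0 0 0 -4 0 0 0; 0 0 0 -4 0 0 0; 0 0 0 -4 0 0 0",
)

```text
time: 10.9
ee_pos: [0.5179, 0.1699, 0.1067]
orientation: [-0.0, 0.994, 0.105, 0.001]
contact_force: [1.5, -0.4, 5.7]
width: 0.003
```

Emit:
send_rows(
  steps="0 0 0 -1 0 0 0; 0 0 0 -2 0 0 0; 0 0 0 -2 0 0 0; 0 0 0 -2 0 0 0",
)

```text
time: 11.3
ee_pos: [0.5181, 0.17, 0.1064]
orientation: [0.0, 0.994, 0.105, 0.001]
contact_force: [-1.3, -0.8, 14.3]
width: 0.0
```

Emit:
send_rows(
  steps="0 0 0 -1 0 0 0; 0 0 0 -2 0 0 0; 0 0 0 -3 0 0 0; 0 0 0 -3 0 0 0; 0 0 0 -3 0 0 0",
)

```text
time: 11.8
ee_pos: [0.5183, 0.17, 0.106]
orientation: [0.001, 0.994, 0.105, 0.002]
contact_force: [-4.6, -4.0, 27.7]
width: -0.001
```

```bash
python3 - <<'E'
from h import *
cv2.imwrite("pics/w7.png",r.read_camera("wrist"))
im=r.read_camera("scene");cv2.imwrite("pics/s7.png",cv2.resize(im[135:285,225:385],None,fx=4,fy=4,interpolation=2))
E
```

```text
(no output)
```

View pics/w7.png

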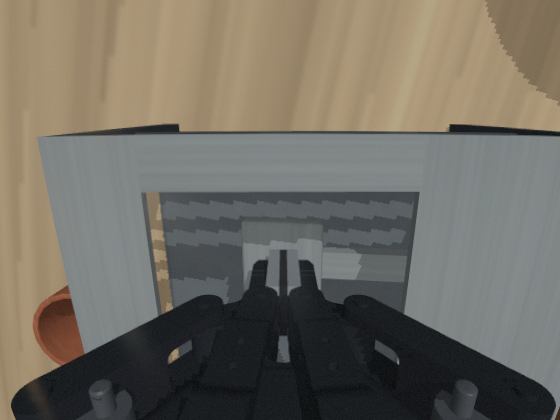

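View pics/s7.png

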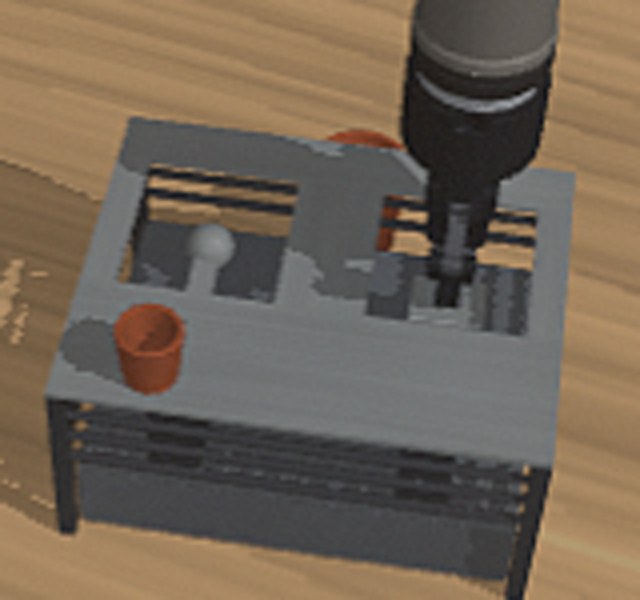

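The pad is at its stop: 28 N and no further travel at TCP 0.106. The fingers are well clear of the window edges. I'll retreat straight up.

Emit:
send_rows(
  steps="0 0 0 4 0 0 0; 0 0 0 10 0 0 0; 0 0 0 25 0 0 0; 0 0 0 45 0 0 0; 0 0 0 70 0 0 0; 0 0 0 100 0 0 0; 0 0 0 130 0 0 0; 0 0 0 150 0 0 0; 0 0 0 150 0 0 0; 0 0 0 150 0 0 0",
)

```text
time: 12.9
ee_pos: [0.5161, 0.1693, 0.2499]
orientation: [0.0, 0.994, 0.105, -0.001]
contact_force: [-1.0, -0.4, -1.1]
width: 0.004
```

```bash
python3 - <<'E'
from h import *
s=r.sense();print(s["time"],s["ee_pos"],s["contact_force"])
im=r.read_camera("wrist");cv2.imwrite("pics/w8.png",im)
im=r.read_camera("scene");cv2.imwrite("pics/s8f.png",im);cv2.imwrite("pics/s8.png",cv2.resize(im[135:285,225:385],None,fx=4,fy=4,interpolation=2))
p=[.53235,.10154,.21166];c,sn=np.cos(p[2]),np.sin(p[2])
w=lambda x,y,z:(p[0]+c*x-sn*y,p[1]+sn*x+c*y,z)
for z,t in((.098,.24),(.102,.2)):
  print(wproj(s,[w(a*.02,.07+b*.022,z+a*.02*t) for a,b in((-1,1),(1,1),(1,-1),(-1,-1))]).round(1).tolist())
E
```

```text
12.9 [0.51613241 0.16934059 0.24987102] [-0.95700622 -0.3849879  -1.07798128]
[[263.1, 168.1], [307.7, 169.9], [306.6, 217.2], [263.9, 214.0]]
[[262.8, 168.9], [307.9, 170.5], [306.9, 218.3], [263.6, 215.5]]
```

View pics/w8.png

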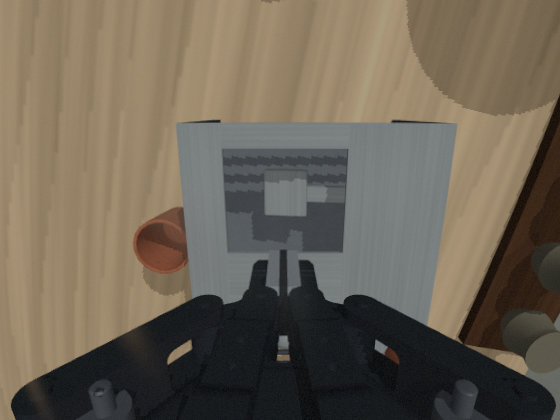

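View pics/s8f.png

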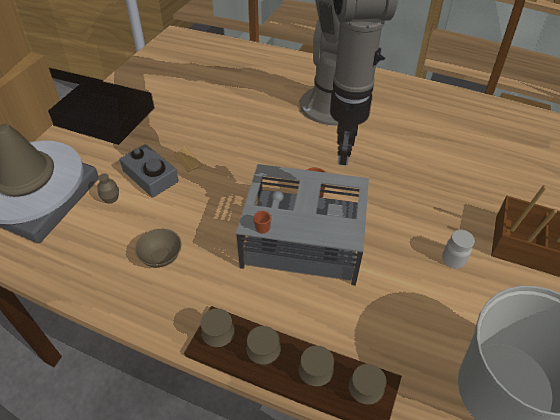

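The pad now appears at (264–307, 170–216), which matches the fully-down prediction. The cup, ball lever, vase, rib, dish, jar and beaker look unmoved, and the arm is clear, so I'll hand the job in.

```bash
python3 - <<'E'
from rig import r
print(r.job_done())
E
```

```text
the job is handed in; nothing more can be done
None
```

The pottery wheel is shut down, and the job was handed in at about 13 s of the 42 s allowed.

- **Stop button:** I pressed it with the closed fingers until it would go no further, at about 30 N. After release, the camera showed it back out.
- **Brake lever:** I went down through the centre of the left window and pressed the pad to its hard stop, at about 28 N with the fingertips about 98 mm above the table. I then lifted straight up.
- **Last checks:** The pad's position in the wrist picture fits the fully-down prediction to 1–2 px. That picture alone cannot rule out a few mm short, so I rely on the force rise and the stop height. The clutch ball, start button and loose objects look unmoved. The arm ended clear of everything, with about 1 N measured at the tool.
- **Guard:** I saw no sign of the fingers touching it. They were well clear of the window edges in the pictures.
- **Disagreement:** The button's hard stop came about 6 mm higher than its camera-measured height predicted. A small camera height error would explain it. The other signs (force rise, no further travel, spring-back) all point to a full press.

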